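Slide the bearing cone into the recess of the nest plate

TASK

Slide the tapered roller bearing cone that lies on the steel nest plate across the plate until it drops into the plate's round recess and sits there flat. Keep it down on the plate all the way, do not lift it, and leave the thin ring that also lies on the plate where it is.

Things in the scene. Friction and masses are not known exactly. Their poses are not given: they have to be found in the camera images.
- nest_plate: Rectangular steel plate fixed on the table, 160 mm along its x, 300 mm along its y, 20 mm thick, with one round recess in the middle of its flat top. Origin at the centre of its underside, z up; its top is at z = 20 mm.
- recess (a point): Centre of the recess's flat floor, 12 mm above the table, axes as the plate's. The recess is a round blind pocket of 62 mm diameter, 8 mm deep, open to the plate's top, its floor covered by a thin dark rubber pad.
- cone: Tapered roller bearing cone (thick ring with a dark roller cage), widest 50 mm near its top, 18 mm high, narrower below, 0.12 kg. Starts flat on the plate's top near one of its ends, 85 to 110 mm from the recess along the plate's y. Origin at the centre of its underside, z up. Like cones on the table, in front of the plate and at the right, are not part of the job.
- thin_ring: Thin plain bright steel ring, 48 mm in diameter, 12 mm high, wall a few mm, lying flat on the top of the plate near the other end, on the other side of the recess; it stays there. Origin at the centre of its underside, z up.

How it is judged:
At the end, for the whole second after the job is handed in: The cone lies flat on the floor of the recess (underside within 3 mm of the floor, within 15 mm of its centre, tilted less than 0.15 rad), at rest, and the thin ring is within 20 mm of where it was (horizontal distance between cone and recess below 0.015 m and z of cone in the frame of recess below 0.003 m and angle between cone's own z axis and vertical below 0.15 rad and linear speed of cone below 0.02 m/s and distance of thin_ring from where it was at the start of the episode below 0.02 m); the robot touches nothing.
It fails at once if the cone is lifted more than 12 mm off the plate's top (z of cone in the frame of nest_plate above 0.032 m).
It fails at once if the thin ring is moved by more than 20 mm (distance of thin_ring from where it was at the start of the episode above 0.02 m).
It also fails if it takes over 32 s, if anything falls off the work surface, if the arm or the gripper's body presses on something with over 40 N, if the wrist force passes 120 N, or if a joint passes its speed limit or range.

ROBOT

A 6-joint arm with a two-finger parallel gripper is mounted at the origin on a cart in front of the work surface, level with it; the furniture and walls round the work are solid. World frame = base frame: x ahead of the robot, y to its left, z up, the work surface at z = 0. Lengths are in m, angles in rad, forces in N, time in s.
With the tool pointing down it reaches from about 0.375 to 0.9 m from the base axis. Payload 3.1 kg.
Tool frame: the origin (TCP) lies midway between the tips of the shut fingers; the grasp point (between the pads) lies hold_point_z behind it (hold_point_z is the distance from the TCP to the grasp point, in m); z points along the fingers, y is the line along which they close (so a half turn about z gives the same grasp; the last joint's range is limited). The gripper opens to 85 mm and grips with 20 to 120 N. Pads are 22 mm wide; open, the fingers measure 114 mm over their backs; the gripper's body (76 mm by 85 mm) begins 54 mm behind the grasp point. The pads swing forward as they close: fully open they stand 13 mm farther back than shut.
Start: joints at [-1.484, 0.527, 1.433, -0, 1.181, -0.178], TCP at [0.164, -0.603, 0.231] pointing down, gripper open.
Joint ranges: [-3.08, 3.08], [-0.75, 2.2], [0.22, 2.44], [-1.43, 4.57], [0, 2.65], [-2.85, 2.85]. Speed limits (rad/s): [2.79, 2.79, 3.14, 3.14, 3.14, 3.14].

INTERFACE

Orientations are given as a rotation vector (axis times angle).
In Python, from cell import * gives the robot as it stands.
- The arm moves only by the tool play_rows, never from a script. Its argument "motion" is a list of rows, each an object with "rot": the turn, a rotation vector about the tool's x, y, z in rad, a list of three; "xyz": the shift along the tool's x, y, z in mm, a list of three; "jaw": the opening, from 0 (shut) to 1 (fully open). A call has 1 to 8 rows; each row is the pose to reach, as a shift and turn from the pose commanded when the call began, along the tool's axes at that moment; what a row does not reach only later rows make up. A row lasts 1/8 s, in which the tool goes at most 62.5 mm and 10.7 degrees, less where a joint would pass 70% of its speed; a pose out of reach is approached as far as the arm can. A call with a gripper value outside its range is refused whole. The fingers move at their own pace and stop on an object; "grip_force" is the grip in N (left out, the last holds). Time passes only in rows, so rows that repeat a pose let the fingers close. It gives the time, the measured TCP pose, the force, the opening and the grip force at its end, in the units of the state.
- get_obs(): the state, without advancing time (a new reading comes with each control period).
- snapshot(name): name is "scene" or "side" or "wrist"; returns a dict with "pixels" (400x640x3 uint8, blue, green, red), "camera_matrix" (3x3 intrinsics, pixels), "eye" and "orientation" of the camera in the world; the wrist camera has in their place "mount" (4x4, takes a point from camera to tool coordinates, whose origin is the TCP and whose axes are the flange's). Camera axes: x right, y up, looking along -z (the intrinsics and any distortion apply to the point x, -y, -z); pixel columns grow to the right and rows downward; lengths in m; the calibration is good to about 2 mm. A picture is of the moment at which its call begins: read the wrist's pose just before it. There is no depth.
- close_job(): hands the job in; it is judged then, once.
Trained networks look in a picture, given as the dict that the camera call returned (one of the last four; its "shot" number tells which), for a name from the list of things; names that differ only in an ending like _2 or _b are one class to them, and where a whole thing is asked for, a point or a joint stands for the part that bears it (a point fixed in the world has none). Each returns a list of dicts, best first, with "p" (0 to 1); they miss things now and then, are a little off and sometimes report something else, mostly with a low value. They report only what shows in the picture. A call takes as long as a camera call.
- find_in(picture, thing): "uv" ([column, row] in pixels, amid what is visible of it).
- silhouettes(picture, thing): "pixels" (400x640 bool, what is visible of it) and "uv" ([column, row] in pixels, amid what is visible of it).
- place_of(picture, thing): "uv" ([column, row] in pixels: a listed point, or the origin of a listed thing).
The state is a dict: "time": time; "joint_pos": joint angles; "qvel": joint speeds; "tau": joint torques, N m; "ee_pos": TCP position; "ee_rot": TCP orientation; "wrist_force": force on the tool from outside, world axes, zero at the start; "moment": the same for the moment, N m; "finger_gap": opening from 0.0 (shut) to 1.0 (fully open); "gripper_force": force on a finger pad.
Only numpy, scipy, OpenCV 4.12 (cv2) and the standard library are available. Lean on these libraries where they do the work, as an engineer would, in place of code of your own. Each camera call takes 0.05 s, during which the arm holds its last target. There are 200 camera calls.

## Working session

There is one attempt and no reset: what is moved stays moved. The work goes in short steps, Python scripts to look and compute and a tool call to move; the robot and the scene stay as the last step left them, time stands still between calls to the robot, and variables do not carry over. Pictures are saved under pics/ and viewed, at most 10 in all, crops included, and the job is handed in when it is done.

Besides the shell and the picture viewer there is one more tool, called after ">>>" as name(argument=value, ...), one argument or row to a line, values as JSON. play_rows: Moves the arm, as the interface text tells. Its arguments: {"type":"object","properties":{"motion":{"type":"array","items":{"type":"object","properties":{"rot":{"type":"array","items":{"type":"number"}},"xyz":{"type":"array","items":{"type":"number"}},"jaw":{"type":"number"}}}},"grip_force":{"type":"number"}},"required":["motion"]}

```bash
mkdir -p pics
cat > h.py <<'E'
from cell import *
import numpy as np, cv2
from scipy.spatial.transform import Rotation as R
def campose(s,obs=None):
    if "mount" in s:
        T=np.eye(4);T[:3,:3]=R.from_rotvec(obs["ee_rot"]).as_matrix();T[:3,3]=obs["ee_pos"]
        T=T@np.array(s["mount"]);return T[:3,:3],T[:3,3]
    o=np.array(s["orientation"],float)
    if o.shape==(3,3):M=o
    elif o.size==4:M=None;print("quat",o)
    else:M=R.from_rotvec(o).as_matrix()
    return M,np.array(s["eye"])
def ray(s,uv,z,obs=None):
    M,e=campose(s,obs);K=np.array(s["camera_matrix"])
    d=np.linalg.inv(K)@[uv[0],uv[1],1];d=M@(d*[1,-1,-1])
    return e+d*(z-e[2])/d[2]
E
python3 - <<'E'
from h import *
o=get_obs();print({k:np.round(v,3) for k,v in o.items()})
ims=[]
import cell;print([n for n in dir(cell) if not n.startswith('_')])
for c in("scene","side"):
    s=snapshot(c);print(c,[k for k in s],s["eye"],np.round(s["orientation"],3));ims.append(s["pixels"])
    for n,z in(("cone",.02),("recess",.012),("thin_ring",.02),("nest_plate",0)):
        for r in place_of(s,n)[:4]:print(n,round(r["p"],2),np.round(r["uv"]),np.round(ray(s,r["uv"],z),4))
cv2.imwrite("pics/a.png",cv2.resize(np.vstack(ims),(480,600)));cv2.imwrite("pics/scene.png",ims[0])
cv2.imwrite("pics/side.png",ims[1])
E
```

```text
{'time': np.float64(0.0), 'joint_pos': array([-1.485,  0.528,  1.434,  0.   ,  1.181, -0.179]), 'qvel': array([-0.001,  0.001,  0.   , -0.002,  0.001, -0.   ]), 'tau': array([-0.0000e+00, -4.4236e+01, -1.7802e+01, -0.0000e+00,  8.0000e-03,
        0.0000e+00]), 'ee_pos': array([ 0.164, -0.602,  0.23 ]), 'ee_rot': array([-3.112, -0.414, -0.   ]), 'wrist_force': array([-0.201, -0.482, -0.716]), 'moment': array([ 0.006, -0.019, -0.029]), 'gripper_force': np.float64(0.0), 'finger_gap': np.float64(1.001)}
['MotionError', 'close_job', 'find_in', 'get_obs', 'hold_point_z', 'place_of', 'silhouettes', 'snapshot']
scene ['pixels', 'camera_matrix', 'eye', 'orientation', 'shot'] [-0.01864639 -0.43551161  0.58068369] [ 0.779 -0.434 -0.941]
cone 0.82 [336. 218.] [ 0.5275 -0.1407  0.02  ]
recess 0.95 [291. 203.] [ 0.5257 -0.0448  0.012 ]
nest_plate 0.62 [290. 206.] [ 0.5287 -0.0389  0.    ]
side ['pixels', 'camera_matrix', 'eye', 'orientation', 'shot'] [ 0.2625804  -0.72992659  0.55605907] [ 0.926 -0.182 -0.353]
cone 0.4 [320. 202.] [ 0.5229 -0.0543  0.02  ]
recess 0.69 [319. 202.] [ 0.5251 -0.0448  0.012 ]
thin_ring 0.65 [307. 177.] [0.5316 0.0544 0.02  ]
nest_plate 0.62 [323. 209.] [ 0.5304 -0.0577  0.    ]
```

View pics/scene.png

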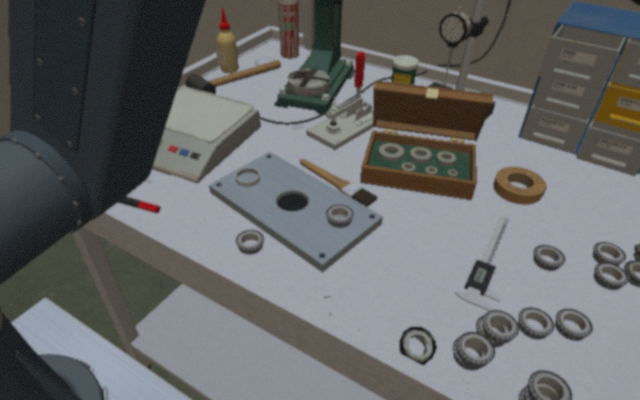

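The scene view shows the plate with corners near (268,153), (380,218), (322,268) and (210,188). The recess is at (292,201), the cone on the plate at (340,215) and the thin ring at (247,177). A stray cone at (249,241) lies on the table in front.

Run:
```python
from h import *
o=get_obs();s=snapshot("scene")
for uv in((268,153),(380,218),(322,268),(210,188),(247,177),(340,213)):print(uv,np.round(ray(s,uv,.022),4))
M=R.from_rotvec(o["ee_rot"]).as_matrix();print(np.round(M,3), hold_point_z)
print("shift mm",1000*M.T@(np.array([.50,-.11,.26])-o["ee_pos"]))
```

```text
(268, 153) [0.6245 0.082  0.022 ]
(380, 218) [ 0.5676 -0.207   0.022 ]
(322, 268) [ 0.4115 -0.1819  0.022 ]
(210, 188) [0.4697 0.1048 0.022 ]
(247, 177) [0.5351 0.067  0.022 ]
(340, 213) [ 0.541  -0.1405  0.022 ]
[[ 0.965  0.262  0.   ]
 [ 0.262 -0.965  0.   ]
 [ 0.    -0.    -1.   ]] 0.0187
shift mm [ 453.73554942 -387.94596508  -28.68206535]
```

View pics/side.png

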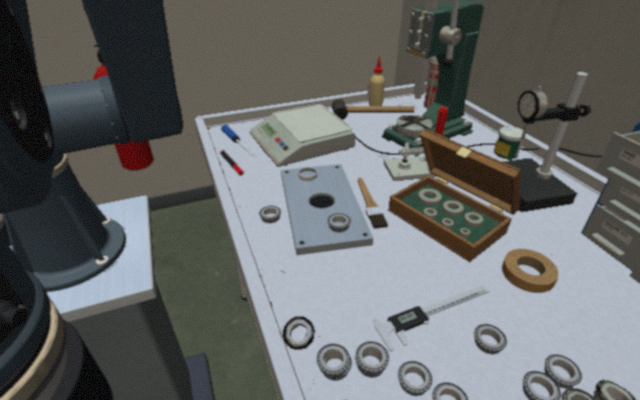

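The side view agrees with it: ring (307,173), recess (321,201), cone (340,221). The plate's y axis is turned about -11.5° from world y. I'll move above it with the tool's y along the plate's x.

>>> play_rows(
  motion=[
    {"xyz": [454,-388,-29],"rot": [0,0,-1.105],"jaw": 1},
    {"xyz": [454,-388,-29],"rot": [0,0,-1.105],"jaw": 1},
    {"xyz": [454,-388,-29],"rot": [0,0,-1.105],"jaw": 1},
    {"xyz": [454,-388,-29],"rot": [0,0,-1.105],"jaw": 1},
    {"xyz": [454,-388,-29],"rot": [0,0,-1.105],"jaw": 1},
    {"xyz": [454,-388,-29],"rot": [0,0,-1.105],"jaw": 1},
    {"xyz": [454,-388,-29],"rot": [0,0,-1.105],"jaw": 1},
    {"xyz": [454,-388,-29],"rot": [0,0,-1.105],"jaw": 1},
  ],
)

```text
time: 1.55
ee_pos: [0.4462, -0.1891, 0.2561]
ee_rot: [2.432, 1.986, 0.0]
wrist_force: [-0.4, -0.9, -0.0]
finger_gap: 0.999
gripper_force: 0.0
```

```bash
cat > look.py <<'E'
from h import *
import sys
o=get_obs();s=snapshot("wrist");M=R.from_rotvec(o["ee_rot"]).as_matrix()
print(o["time"],np.round(o["ee_pos"],4),np.round(M,3).tolist(),np.round(s["mount"],3).tolist())
for n,z in(("cone",.02),("recess",.012),("thin_ring",.02),("nest_plate",0)):
    for r in place_of(s,n)[:3]:
        p=ray(s,r["uv"],z,o);print(n,round(r["p"],2),np.round(r["uv"]),np.round(p,4),"tool mm",np.round(1000*M.T@(p-o["ee_pos"])))
cv2.imwrite(f"pics/{sys.argv[1]}.png",s["pixels"])
E
python3 look.py w1
```

```text
1.55 [ 0.4462 -0.1891  0.2561] [[0.2, 0.98, 0.001], [0.98, -0.2, -0.001], [-0.001, 0.001, -1.0]] [[0.0, 0.954, 0.301, 0.077], [1.0, -0.0, -0.001, 0.001], [-0.001, 0.301, -0.954, -0.143], [0.0, 0.0, 0.0, 1.0]]
cone 0.74 [382. 115.] [ 0.5288 -0.1472  0.02  ] tool mm [ 58.  72. 236.]
recess 0.75 [369.  19.] [ 0.5313 -0.0462  0.012 ] tool mm [157.  55. 244.]
nest_plate 0.8 [371.  23.] [ 0.5345 -0.0485  0.    ] tool mm [156.  58. 256.]
```

View pics/w1.png

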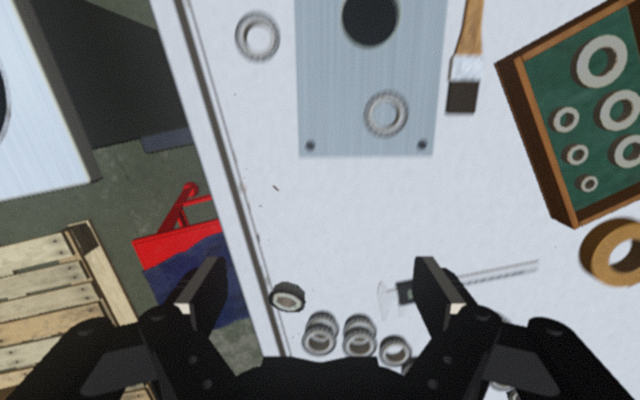

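The wrist view is aligned with the plate: cone at (386,115), recess at (370,18), nothing near the cone's sides. I'll go down over the cone.

>>> play_rows(
  motion=[
    {"xyz": [58,73,60],"rot": [0,0,0],"jaw": 1},
    {"xyz": [58,73,100],"rot": [0,0,0],"jaw": 1},
    {"xyz": [58,73,156],"rot": [0,0,0],"jaw": 1},
    {"xyz": [58,73,156],"rot": [0,0,0],"jaw": 1},
    {"xyz": [58,73,156],"rot": [0,0,0],"jaw": 1},
  ],
)

```text
time: 2.42
ee_pos: [0.528, -0.1501, 0.1002]
ee_rot: [2.435, 1.984, -0.0]
wrist_force: [-0.5, 0.9, 0.5]
finger_gap: 1.001
gripper_force: 0.0
```

```bash
python3 look.py w2
```

```text
2.425 [ 0.528  -0.1501  0.1002] [[0.202, 0.979, 0.0], [0.979, -0.202, -0.0], [-0.0, 0.0, -1.0]] [[0.0, 0.954, 0.301, 0.077], [1.0, -0.0, -0.001, 0.001], [-0.001, 0.301, -0.954, -0.143], [0.0, 0.0, 0.0, 1.0]]
cone 0.65 [322. 202.] [ 0.5311 -0.1476  0.02  ] tool mm [ 3.  2. 80.]
recess 0.73 [292.  59.] [ 0.5316 -0.0475  0.012 ] tool mm [101. -17.  88.]
recess 0.4 [320. 206.] [ 0.5288 -0.1525  0.012 ] tool mm [-2.  1. 88.]
nest_plate 0.66 [296.  62.] [ 0.5328 -0.0488 -0.    ] tool mm [100. -16. 100.]
```

View pics/w2.png

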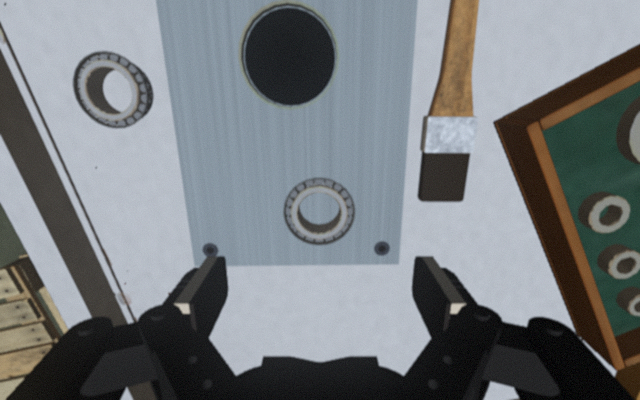

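The cone's top is at (320,211), centred between the fingers, and the recess at (289,54). Next I'll descend, and grip lightly.

>>> play_rows(
  motion=[
    {"xyz": [3,2,40],"rot": [0,0,0],"jaw": 1},
    {"xyz": [3,2,65],"rot": [0,0,0],"jaw": 1},
    {"xyz": [3,2,79],"rot": [0,0,0],"jaw": 1},
    {"xyz": [3,2,79],"rot": [0,0,0],"jaw": 0.8},
    {"xyz": [3,2,79],"rot": [0,0,0],"jaw": 0.5},
    {"xyz": [3,2,79],"rot": [0,0,0],"jaw": 0.5},
    {"xyz": [3,2,79],"rot": [0,0,0],"jaw": 0.5},
    {"xyz": [3,2,79],"rot": [0,0,0],"jaw": 0.5},
  ],
  grip_force=20,
)

```text
time: 3.68
ee_pos: [0.5314, -0.1462, 0.0219]
ee_rot: [2.432, 1.986, 0.001]
wrist_force: [-1.4, -0.3, 5.2]
finger_gap: 0.548
gripper_force: 20.2
```

```bash
python3 look.py w3
```

```text
3.675 [ 0.5314 -0.1462  0.0219] [[0.2, 0.98, 0.002], [0.98, -0.2, -0.001], [-0.001, 0.002, -1.0]] [[0.0, 0.954, 0.301, 0.077], [1.0, -0.0, -0.001, 0.001], [-0.001, 0.301, -0.954, -0.143], [0.0, 0.0, 0.0, 1.0]]
cone 0.92 [317. 263.] [ 0.5306 -0.1495  0.02  ] tool mm [-3. -0.  2.]
cone 0.45 [274.  54.] [ 0.5328 -0.0504  0.02  ] tool mm [ 94. -18.   2.]
recess 0.93 [268.  49.] [ 0.5297 -0.0469  0.012 ] tool mm [ 97. -21.  10.]
nest_plate 0.84 [276.  53.] [ 0.5315 -0.0475  0.    ] tool mm [ 97. -20.  22.]
```

View pics/w3.png

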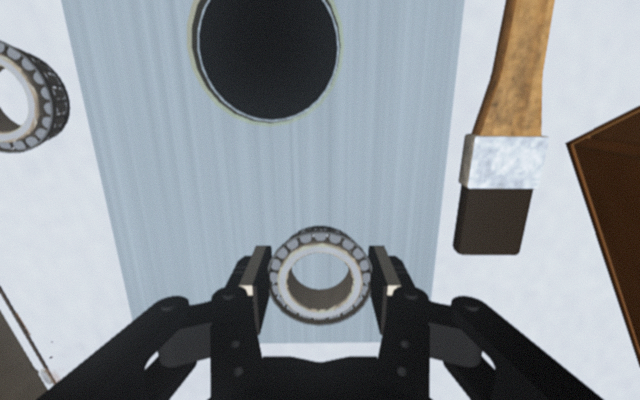

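The cone is gripped evenly at (320,275), and the recess is ahead at (266,45). Now I'll slide it.

>>> play_rows(
  motion=[
    {"xyz": [15,-3,0],"rot": [0,0,0],"jaw": 0.5},
    {"xyz": [35,-7,0],"rot": [0,0,0],"jaw": 0.5},
    {"xyz": [55,-11,0],"rot": [0,0,0],"jaw": 0.5},
    {"xyz": [75,-15,0],"rot": [0,0,0],"jaw": 0.5},
    {"xyz": [90,-18,0],"rot": [0,0,0],"jaw": 0.5},
    {"xyz": [99,-20,0],"rot": [0,0,0],"jaw": 0.5},
    {"xyz": [99,-20,0],"rot": [0,0,0],"jaw": 0.5},
  ],
)

```text
time: 4.8
ee_pos: [0.5302, -0.0438, 0.0201]
ee_rot: [-2.431, -1.988, 0.001]
wrist_force: [-0.9, -0.5, -1.6]
finger_gap: 0.547
gripper_force: 20.7
```

```bash
python3 look.py w4
```

```text
4.8 [ 0.5302 -0.0438  0.0201] [[0.198, 0.98, -0.002], [0.98, -0.198, 0.001], [0.0, -0.002, -1.0]] [[0.0, 0.954, 0.301, 0.077], [1.0, -0.0, -0.001, 0.001], [-0.001, 0.301, -0.954, -0.143], [0.0, 0.0, 0.0, 1.0]]
cone 0.98 [319. 265.] [ 0.5302 -0.0474  0.02  ] tool mm [-3.  1.  0.]
recess 0.69 [319. 256.] [ 0.5302 -0.0467  0.012 ] tool mm [-3.  1.  8.]
nest_plate 0.59 [322. 246.] [ 0.5322 -0.0468  0.    ] tool mm [-2.  3. 20.]
```

View pics/w4.png

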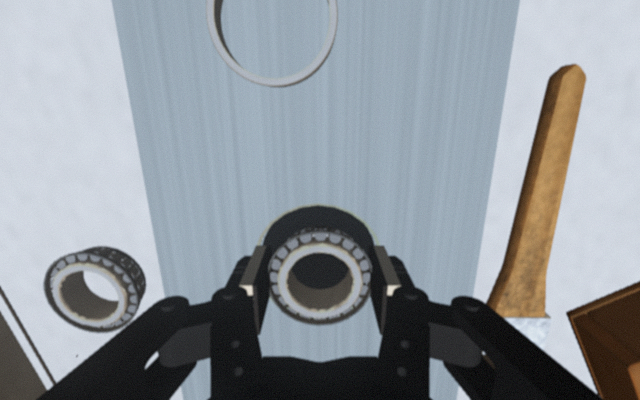

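The cone at (320,275) now hangs over the recess, whose rim top shows at (318,206), with the thin ring untouched at (272,20). I'll release it, then rise.

>>> play_rows(
  motion=[
    {"xyz": [0,0,0],"rot": [0,0,0],"jaw": 0.7},
    {"xyz": [0,0,0],"rot": [0,0,0],"jaw": 0.85},
    {"xyz": [0,0,0],"rot": [0,0,0],"jaw": 1},
    {"xyz": [0,0,0],"rot": [0,0,0],"jaw": 1},
    {"xyz": [0,0,-30],"rot": [0,0,0],"jaw": 1},
    {"xyz": [0,0,-80],"rot": [0,0,0],"jaw": 1},
    {"xyz": [0,0,-80],"rot": [0,0,0],"jaw": 1},
  ],
)

```text
time: 5.92
ee_pos: [0.5335, -0.0455, 0.1039]
ee_rot: [2.428, 1.983, 0.007]
wrist_force: [1.3, -0.3, -0.1]
finger_gap: 1.003
gripper_force: 0.0
```

```bash
python3 look.py w5
```

```text
5.925 [ 0.5335 -0.0455  0.1039] [[0.199, 0.98, 0.008], [0.98, -0.199, -0.002], [-0.001, 0.008, -1.0]] [[0.0, 0.954, 0.301, 0.077], [1.0, -0.0, -0.001, 0.001], [-0.001, 0.301, -0.954, -0.143], [0.0, 0.0, 0.0, 1.0]]
cone 0.86 [317. 205.] [ 0.533  -0.0458  0.02  ] tool mm [-0. -1. 84.]
recess 0.56 [317. 202.] [ 0.5332 -0.0458  0.012 ] tool mm [-0. -1. 92.]
nest_plate 0.75 [317. 201.] [ 0.5325 -0.0492  0.    ] tool mm [ -4.  -1. 104.]
```

View pics/w5.png

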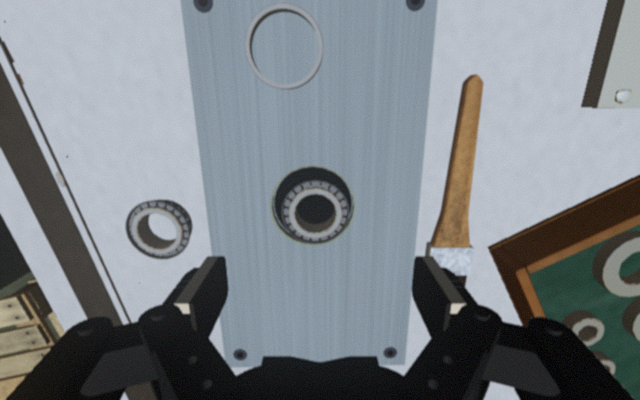

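The cone sits inside the recess at (315,211), rim centre (313,205). I'll check flatness from the side view.

Run:
```python
from h import *
a=[]
for c in("side","scene"):
    s=snapshot(c);r=place_of(s,"recess");k=[(q["p"],q["uv"]) for q in place_of(s,"cone")]
    print(c,[(q["p"],q["uv"]) for q in r][:2],k[:2])
    u,v=map(int,(321,203) if c=="side" else (291,203));a.append(cv2.resize(s["pixels"][v-40:v+40,u-50:u+50],(400,320),interpolation=cv2.INTER_CUBIC))
cv2.imwrite("pics/z.png",np.hstack(a))
```

```text
side [(0.81, [322.9, 200.9])] [(0.71, [323.2, 203.0])]
scene [(0.63, [292.2, 202.9])] [(0.7, [292.4, 200.8]), (0.17, [290.7, 206.4])]
```

View pics/z.png

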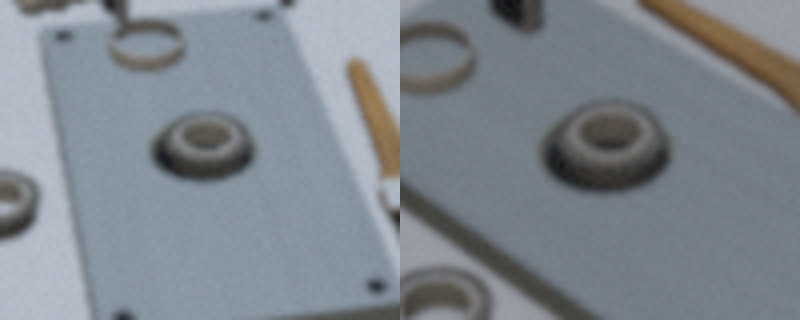

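Both crops (cone at (205,140) and (610,135)) show it level and sunk in the recess, with the ring in place. Handing in.

```bash
python3 -c "
from cell import *
print(close_job())"
```

```text
the job is handed in; nothing more can be done
None
```

The cone was slid across the plate and released over the recess; camera views show it sitting flat there and the thin ring undisturbed. The job is handed in after about 6 s of arm time, but the hand-in returned no verdict.

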